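# Load the bottle drawer and shut it

### The arm

A 7-joint arm with a two-finger parallel gripper is mounted at the origin on a cart in front of the work surface, level with it; the furniture and walls round the work are solid. World frame = base frame: x ahead of the robot, y to its left, z up, the work surface at z = 0. Lengths are in mm, angles in rad, forces in N, time in s.
With the tool pointing down it reaches from about 400 to 875 mm from the base axis. Payload 4.4 kg.
Tool frame: the origin (TCP) lies midway between the tips of the shut fingers; the grasp point (between the pads) lies 19 mm behind it; z points along the fingers, y is the direction in which the jaws open and shut (so a half turn about z gives the same grasp; the last joint's range is limited). The gripper opens to 85 mm and grips with 20 to 120 N. Pads are 22 mm wide; open, the fingers measure 114 mm over their backs; the gripper's body (76 mm by 85 mm) begins 54 mm behind the grasp point. The pads swing forward as they close: fully open they stand 13 mm farther back than shut.
Start: joints at [1.061, 0.628, 0.038, 1.517, -0.027, 0.996, -0.02], TCP at [279.122, -587.034, 231.313] pointing down, gripper open.
Joint ranges: [-3.06, 3.06], [-0.37, 2.12], [-1.25, 1.32], [0.18, 2.47], [-1.1, 4.24], [0.23, 1.98], [-2.94, 2.94]. Speed limits (rad/s): [2.57, 2.57, 3.14, 3.14, 3.14, 3.14, 3.14].

### API

Orientations are given as [roll, pitch, yaw] about the fixed x, y, z axes, in that order (R = Rz(yaw) Ry(pitch) Rx(roll)).
In Python, from cell import * gives the robot as it stands. The module is installed in compiled form; this text tells all that it offers.
- The arm moves only by the tool move_arm, never from a script. Its argument "series" is a list of rows, each a list of 2 entries, a list of its own where there are three numbers: the shift along the tool's x, y, z in m, then the turn about the tool's z in rad. In form: [[[x, y, z], yaw], ...]. A call has 1 to 5 rows; each row is the pose to reach, as a shift and turn from the pose measured when the call began, along the tool's axes at that moment; what a row does not reach only later rows make up. A row lasts 1/8 s, in which the tool goes at most 62.5 mm and 10.7 degrees, less where a joint would pass 70% of its speed; a pose out of reach is approached as far as the arm can. A call with a gripper value outside its range is refused whole. "claw" is the opening, from 0 (shut) to 1 (fully open), set as the call begins (left out, the last holds). The fingers move at their own pace and stop on an object; the grip force is fixed at half the most. Time passes only in rows, so rows that repeat a pose let the fingers close. It gives the time, the measured TCP pose, the force and the opening at its end, in the units of the state.
- read_state(): the state, without advancing time (a new reading comes with each control period).
- get_image(name): name is "scene" or "side" or "wrist"; returns the picture (420x560x3 uint8, blue, green, red); there is no depth.
- camera_model(name): a dict with "fov_y" (degrees; the focal length in pixels is half the picture's height over the tangent of half this angle, whatever the lens; pixels are square), "cx", "cy" (the principal point, pixels), "pose" (4x4, takes a point from camera to world coordinates); the wrist camera has in their place "tool_from_camera" (4x4, takes a point from camera to tool coordinates, whose origin is the TCP and whose axes are the flange's). Camera axes: x right, y down, z forward; pixel columns grow to the right and rows downward; lengths in mm; the calibration is good to about 2 mm. A picture is of the moment at which its call begins: read the wrist's pose just before it. camera_model takes no time and is no camera call.
- finish_job(): hands the job in, once; it reports no verdict.
The state is a dict: "clock": time; "qpos": joint angles; "qd": joint speeds; "tau": joint torques, N m; "eef_pos": TCP position; "tool_rot": TCP orientation; "force": force on the tool from outside, world axes, zero at the start; "torque": the same for the moment, N m; "width": finger opening in mm.
Only numpy, scipy, OpenCV 4.12 (cv2) and the standard library are available. Lean on these libraries where they do the work, as an engineer would, in place of code of your own. Each camera call takes 0.05 s, during which the arm holds its last target. There are 200 camera calls.

### The job

Stand the two small dropper bottles upright in the cells of the open bottom drawer of the bench cabinet, one to a cell, any cells. Then push the drawer fully home until its catch seats and it stays shut, leaving the rubber bulb, beaker and stopper where they stand.

Things in the scene. Friction and masses are not known exactly. Their poses are not given: they have to be found in the camera images.
- bottle_a: amber dropper bottle with a black cap, round, 37 mm across the body, 83 mm high (cap 26 mm across, from 60 mm up); origin at the centre of its underside, z up its axis; 70 g, closed, stands loose on the worktop. The two dropper bottles are alike and interchangeable.
- bottle_b: amber dropper bottle with a black cap, round, 37 mm across the body, 83 mm high (cap 26 mm across, from 60 mm up); origin at the centre of its underside, z up its axis; 70 g, closed, stands loose on the worktop. The two dropper bottles are alike and interchangeable.
- cell_0 (a point): floor centre of the left cell in the open drawer (as seen from the robot), 20 mm above the worktop; x points into the cabinet (the way the drawer shuts), y left, z up. Three open-topped cells side by side, 58 mm apart; each 46 mm inside along x, 52 mm along y; dividers 6 mm thick, 28 mm high above the floor, the drawer's front 37 mm.
- cell_1 (a point): floor centre of the middle cell in the open drawer (as seen from the robot), 20 mm above the worktop; x points into the cabinet (the way the drawer shuts), y left, z up. Three open-topped cells side by side, 58 mm apart; each 46 mm inside along x, 52 mm along y; dividers 6 mm thick, 28 mm high above the floor, the drawer's front 37 mm.
- cell_2 (a point): floor centre of the right cell in the open drawer (as seen from the robot), 20 mm above the worktop; x points into the cabinet (the way the drawer shuts), y left, z up. Three open-topped cells side by side, 58 mm apart; each 46 mm inside along x, 52 mm along y; dividers 6 mm thick, 28 mm high above the floor, the drawer's front 37 mm.
- drawer_front (a point): centre of the outer face of the drawer's front, 32 mm above the worktop. The front is a white upright panel 204 mm wide, from 12 to 57 mm above the worktop (a 68 mm wide finger notch in the middle of its upper edge goes down to 48 mm), no handle. x points into the cabinet, the way the drawer shuts, y left, z up.
- drawer (a joint): how far the drawer is open, m: 0 fully home, at most 0.15. A sprung catch resists with about 6 N between 20 and 7 mm and then draws the drawer in; short of that it springs back ajar.
- cabinet: grey and white cabinet, 190 deep, 208 wide, 250 high (mm), fixed; origin at the centre of its underside, x to its back. Two shut dummy drawers above the open one, their upright face 95 mm before the origin; the shut bottom front is only 10 mm proud of it, so an upright hand hits them before it is home: tilt it. Opening over the drawer: to 119 mm above the worktop. Timer on top, to 312 mm.
- bulb: red rubber bulb, bystander, 65 mm across, 116 mm high; origin at the centre of its underside
- beaker: small tall glass beaker, bystander, 60 mm across, 100 mm high; origin at the centre of its underside
- stopper: red rubber stopper, bystander, 38 mm across, 24 mm high; origin at the centre of its underside
Things that resemble listed ones, but are neither listed nor needed, are in the scene too. Leave any purple look-alike of the bottle_a alone. Leave any yellow look-alike of the bottle_b alone.

How it is judged:
By the outcome, as a careful person would: the job done as asked, in the order asked, and still so for the second after the job is handed in, with the robot touching nothing.
It also fails if it takes over 67 s, if anything falls off the work surface, if the arm or the gripper's body presses on something with over 40 N, if the wrist force passes 120 N, or if a joint passes its speed limit or range.

## Working session

There is one attempt and no reset: what is moved stays moved. The work goes in short steps, Python scripts to look and compute and a tool call to move; the robot and the scene stay as the last step left them, time stands still between calls to the robot, and variables do not carry over. Pictures are saved under pics/ and viewed, about 8 in all and at most 12, crops included, and the job is handed in when it is done.

Besides the shell and the picture viewer there is one more tool, called after "Call:" by a JSON object that holds its "name" and its "arguments", one argument or row to a line. move_arm: Moves the arm, as the interface text tells. Its arguments: {"type":"object","properties":{"series":{"type":"array"},"claw":{"type":"number"}},"required":["series"]}

```bash
mkdir -p pics
python3 - <<'E'
from cell import *
import cv2,numpy as np
print(read_state())
for n in("scene","side","wrist"):
    print(n,camera_model(n)); cv2.imwrite(f"pics/{n}0.png",get_image(n))
E
```

```text
{'clock': 0.0, 'qpos': array([ 1.06117765,  0.62935138,  0.03844174,  1.51834388, -0.02697686,
        0.99630954, -0.02000365]), 'qd': array([ 0.00028962,  0.00111623, -0.0009198 ,  0.00033916, -0.00092322,
       -0.00083259, -0.00078007]), 'tau': array([-1.16331736e-03, -5.63414598e+01,  1.22581411e+00, -1.93450963e+01,
        1.10399147e-02,  1.02963770e-02,  9.73337166e-06]), 'eef_pos': array([ 278.86029866, -586.46071394,  230.39340748]), 'tool_rot': array([-3.13969905e+00,  4.41599779e-05,  4.43828389e-01]), 'force': array([ 0.56447678,  0.68456923, -0.00978382]), 'torque': array([ 0.02609867,  0.01408738, -0.01632836]), 'width': 85.35627462377792}
scene {'fov_y': 47.33245075470213, 'cx': 271.0887925812578, 'cy': 214.97187883627169, 'pose': array([[-8.93437191e-01, -3.34095196e-01,  3.00250538e-01,
         2.81539150e+02],
       [-4.49009221e-01,  6.83116506e-01, -5.75970971e-01,
         5.30172808e+02],
       [-1.26769641e-02, -6.49409146e-01, -7.60333516e-01,
         8.52402888e+02],
       [ 0.00000000e+00,  0.00000000e+00,  0.00000000e+00,
         1.00000000e+00]])}
[... 183 characters left out ...]
   [-5.33238142e-01,  4.13839632e-01, -7.37830497e-01,
         6.82299907e+02],
       [-2.01573528e-02, -8.78143921e-01, -4.77971688e-01,
         5.52004191e+02],
       [ 0.00000000e+00,  0.00000000e+00,  0.00000000e+00,
         1.00000000e+00]])}
wrist {'fov_y': 63.142773278934115, 'cx': 282.3117796350094, 'cy': 211.3455519950164, 'tool_from_camera': array([[-1.57151758e-05, -9.65184350e-01, -2.61570583e-01,
         6.66800426e+01],
       [ 9.99999978e-01, -6.96135369e-05,  1.96790940e-04,
        -3.23238222e-01],
       [-2.08148389e-04, -2.61570575e-01,  9.65184330e-01,
        -1.42746009e+02],
       [ 0.00000000e+00,  0.00000000e+00,  0.00000000e+00,
         1.00000000e+00]])}
```

View pics/scene0.png

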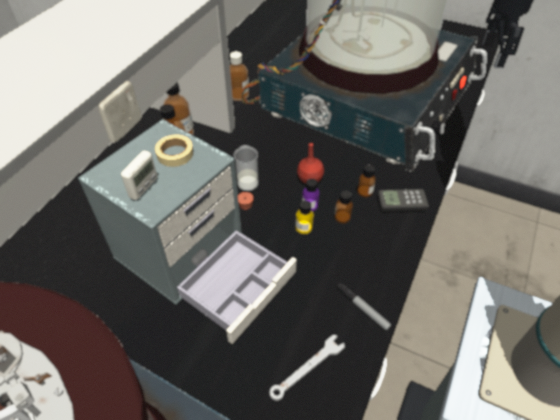

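View pics/side0.png

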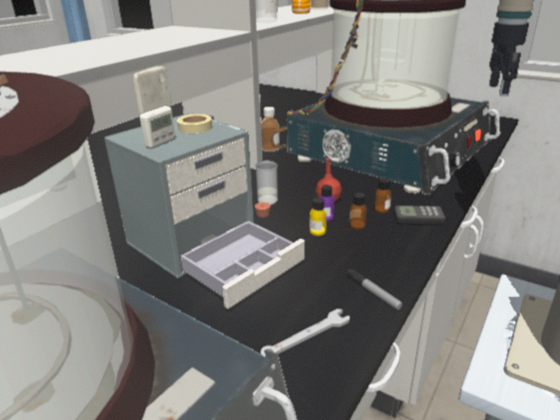

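The scene view shows two amber bottles at about (344,207) and (367,181). Yellow is at (305,218), purple at (311,193), and the drawer front runs from (232,325) to (293,268). I'll zoom in for exact pixels.

```bash
cat > h.py <<'E'
import numpy as np,cv2
from cell import *
from scipy.spatial.transform import Rotation as R
def cam(n,s=None):
    m=camera_model(n)
    if n!="wrist": return m,m["pose"]
    T=np.eye(4);T[:3,:3]=R.from_euler('xyz',s["tool_rot"]).as_matrix();T[:3,3]=s["eef_pos"]
    return m,T@m["tool_from_camera"]
def ray(n,u,v,s=None):
    m,P=cam(n,s); f=210/np.tan(np.radians(m["fov_y"]/2))
    d=P[:3,:3]@np.array([(u-m["cx"])/f,(v-m["cy"])/f,1]); return P[:3,3],d/np.linalg.norm(d)
def onz(n,u,v,z,s=None):
    o,d=ray(n,u,v,s); return o+d*(z-o[2])/d[2]
def proj(n,p,s=None):
    m,P=cam(n,s); f=210/np.tan(np.radians(m["fov_y"]/2))
    c=np.linalg.inv(P)@np.r_[p,1]; return np.array([f*c[0]/c[2]+m["cx"],f*c[1]/c[2]+m["cy"]])
def tri(*rs):
    A=sum(np.eye(3)-np.outer(d,d) for o,d in rs);b=sum((np.eye(3)-np.outer(d,d))@o for o,d in rs);return np.linalg.solve(A,b)
def shift(s,p):  # world target tcp -> tool shift (m)
    return R.from_euler('xyz',s["tool_rot"]).as_matrix().T@(np.array(p)-s["eef_pos"])/1000
E
python3 - <<'E'
import cv2,numpy as np
a=cv2.imread("pics/scene0.png")[150:345,175:425];b=cv2.imread("pics/side0.png")[160:310,175:425]
a=cv2.resize(a,None,fx=3,fy=3,interpolation=cv2.INTER_CUBIC)
b=cv2.resize(b,None,fx=3,fy=3,interpolation=cv2.INTER_CUBIC)
cv2.imwrite("pics/a1.png",a);cv2.imwrite("pics/b1.png",b)
E
```

```text
(no output)
```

View pics/a1.png

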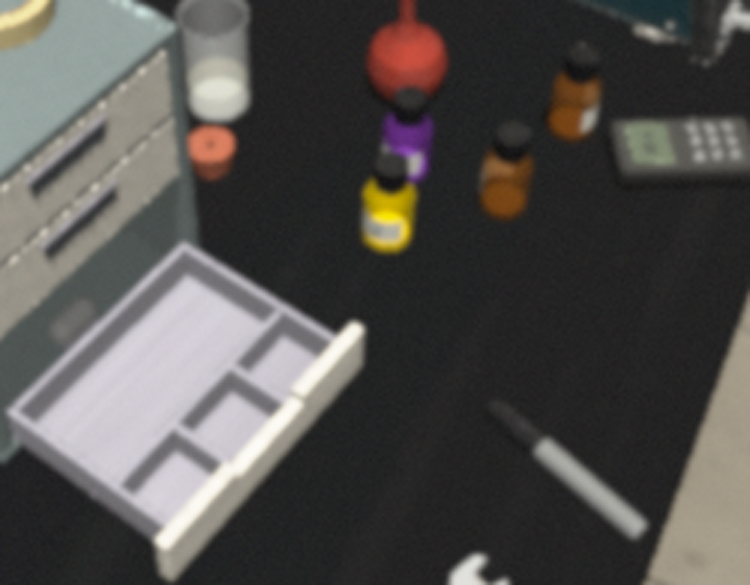

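View pics/b1.png

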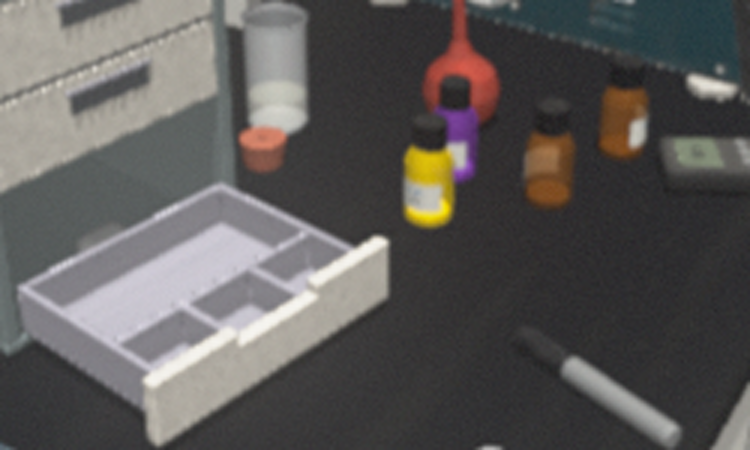

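Run:
```python
from h import *
S=lambda u,v:(175+(u)/3,150+v/3); D=lambda u,v:(175+u/3,160+v/3)
P={}
for n,a,b,z in [("b1",(514,133),(553,107),83),("b2",(582,52),(629,64),83),("frontN",(172,548),(150,383),57),("frontF",(364,332),(388,243),57),("yel",(393,165),(430,124),83),("pur",(411,98),(456,83),83),("bulb",(405,65),(460,88),33),("tray far back",(184,245),(221,187),48),("cellfarFloor?",(278,318),(306,237),48),("stopper",(212,142),(263,134),24),("tray near back",(14,412),(25,290),48)]:
    print(n,tri(ray("scene",*S(*a)),ray("side",*D(*b))).round(),onz("scene",*S(*a),z).round(),onz("side",*D(*b),z).round())
```

```text
b1 [ 465. -183.   78.] [ 464. -178.   83.] [ 461. -175.   83.]
b2 [ 449. -293.   72.] [ 448. -280.   83.] [ 440. -272.   83.]
frontN [533. 211.  61.] [533. 208.  57.] [537. 208.  57.]
frontF [495.  13.  57.] [495.  14.  57.] [494.  12.  57.]
yel [ 533. -116.   77.] [ 531. -111.   83.] [ 527. -106.   83.]
pur [ 547. -183.   78.] [ 546. -178.   83.] [ 541. -175.   83.]
bulb [ 581. -257.   34.] [ 582. -256.   33.] [ 580. -260.   33.]
tray far back [646.  -7.  45.] [645.  -4.  48.] [641.  -4.  48.]
cellfarFloor? [555.  21.  46.] [556.  23.  48.] [552.  22.  48.]
stopper [ 685. -119.   26.] [ 687. -120.   24.] [ 687. -122.   24.]
tray near back [677. 164.  46.] [676. 166.  48.] [673. 166.  48.]
```

Cap tops put bottle b1 at about (462,-177) and b2 at about (444,-276). The drawer yaw is about -0.19, and the front centre is about (515,111). I'll move over b2 and turn to yaw 1.38, so the jaws lie along the drawer's x axis.

Call:
{"name": "move_arm", "arguments": {
  "series": [
    [[0.045,-0.034,0],-0.15],
    [[0.09,-0.068,0],-0.3],
    [[0.135,-0.102,0],-0.45],
    [[0.18,-0.136,0],-0.6],
    [[0.225,-0.17,0],-0.75]
  ],
  "claw": 0.6
}}

```text
clock: 0.78
eef_pos: [409.7, -334.8, 230.8]
tool_rot: [-3.141, -0.001, 1.199]
force: [0.4, -0.1, -0.1]
width: 51.2
```

Run:
```python
from h import *
s=read_state();print(s["eef_pos"],s["tool_rot"],s["qpos"].round(2),shift(s,(446,-278,200)))
```

```text
[ 409.69930859 -334.75390889  230.8232532 ] [-3.14058575e+00 -9.99358495e-04  1.19858142e+00] [ 0.76  0.46 -0.18  1.85  0.11  0.84  0.15] [0.06603862 0.01320583 0.03087598]
```

Call:
{"name": "move_arm", "arguments": {
  "series": [
    [[0.033,0.007,0.015],-0.09],
    [[0.066,0.013,0.03],-0.18],
    [[0.066,0.013,0.03],-0.18],
    [[0.066,0.013,0.03],-0.18]
  ]
}}

```text
clock: 1.27
eef_pos: [445.4, -278.7, 200.9]
tool_rot: [-3.14, -0.0, 1.377]
force: [-0.4, -0.2, 1.0]
width: 51.0
```

Run:
```python
from h import *
s=read_state();im=get_image("wrist");cv2.imwrite("pics/w1.png",im)
print(s["eef_pos"],s["tool_rot"],[proj("wrist",p,s).round() for p in((446,-278,83),(462,-178,83))])
```

```text
[ 445.39535469 -278.71300962  200.86942847] [-3.14036447e+00 -4.54049690e-04  1.37747130e+00] [array([283., 206.]), array([278.,  67.])]
```

View pics/w1.png

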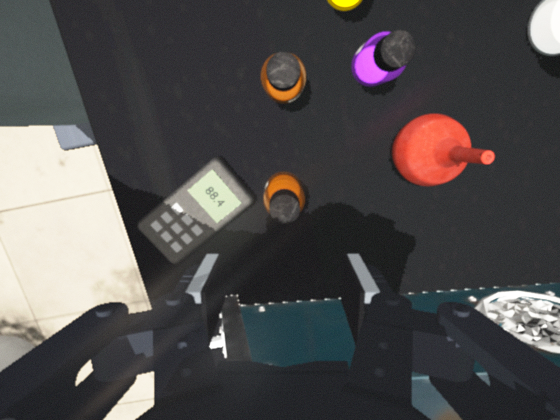

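The wrist view shows b2's cap top at (284,207) and b1's at (286,69), which matches the prediction to within a few mm. I'll descend onto b2's cap.

Run:
```python
from h import *
s=read_state()
for u,v in((284,207),(286,69)):print(onz("wrist",u,v,83,s))
p=onz("wrist",284,207,83,s);p[2]=51;print(shift(s,p))
```

```text
[ 446.69878174 -279.98113823   83.        ]
[ 467.51714883 -180.89403043   83.        ]
[-0.00047931  0.00166193  0.15005419]
```

Call:
{"name": "move_arm", "arguments": {
  "series": [
    [[0,0.002,0.04],0],
    [[0,0.002,0.08],0],
    [[0,0.002,0.12],0],
    [[0,0.002,0.15],0],
    [[0,0.002,0.15],0]
  ]
}}

```text
clock: 1.95
eef_pos: [445.2, -280.2, 49.6]
tool_rot: [-3.137, -0.0, 1.374]
force: [0.7, -0.1, -0.5]
width: 51.2
```

Call:
{"name": "move_arm", "arguments": {
  "series": [
    [[0,0,0],0],
    [[0,0,0],0],
    [[0,0,0],0],
    [[0,0,0],0]
  ],
  "claw": 0
}}

```text
clock: 2.45
eef_pos: [446.0, -281.2, 51.0]
tool_rot: [-3.139, 0.001, 1.374]
force: [-0.0, -0.5, 7.5]
width: 29.3
```

Call:
{"name": "move_arm", "arguments": {
  "series": [
    [[0,0,-0.02],0],
    [[0,0,-0.05],0],
    [[0,0,-0.09],0],
    [[0,0,-0.13],0],
    [[0,0,-0.13],0]
  ]
}}

```text
clock: 3.08
eef_pos: [448.2, -282.2, 184.4]
tool_rot: [3.137, 0.003, 1.373]
force: [0.9, -0.2, -1.2]
width: 29.3
```

Run:
```python
from h import *
s=read_state();print(s["eef_pos"],s["tool_rot"],s["width"])
x=np.array([.981,-.19]);y=np.array([.19,.981])
c1=np.array([515,111])+34*x
for k in(1,0,-1):
  c=c1+58*k*y;print(c,shift(s,(*c,180)))
```

```text
[ 448.21521945 -282.18024885  184.36700024] [3.13720232 0.00328897 1.37349537] 29.29124534903238
[559.374 161.438] [0.45681332 0.02202988 0.00296132]
[548.354 104.54 ] [0.39885932 0.02237618 0.00315345]
[537.334  47.642] [0.34090532 0.02272247 0.00334558]
```

Call:
{"name": "move_arm", "arguments": {
  "series": [
    [[0.05,0.004,-0.01],0],
    [[0.1,0.008,-0.02],0],
    [[0.15,0.012,-0.02],0],
    [[0.2,0.016,-0.02],0],
    [[0.25,0.02,-0.02],0]
  ]
}}

```text
clock: 3.7
eef_pos: [516.3, -39.4, 202.8]
tool_rot: [3.139, 0.004, 1.373]
force: [0.9, 0.3, -1.2]
width: 29.4
```

Call:
{"name": "move_arm", "arguments": {
  "series": [
    [[0.0,0,0],0],
    [[0,0,0],0]
  ]
}}

```text
clock: 3.95
eef_pos: [515.4, -39.7, 202.0]
tool_rot: [3.14, 0.005, 1.374]
force: [0.1, -0.0, -0.8]
width: 29.2
```

Run:
```python
from h import *
s=read_state();im=get_image("wrist");b=get_image("side")
b=cv2.resize(b[100:320,150:430],None,fx=1.5,fy=1.5)
o=np.zeros((600,800,3),np.uint8)
cv2.imwrite("pics/w2.png",im);cv2.imwrite("pics/s2.png",b)
np.save("w2.npy",s,allow_pickle=True)
print(s["eef_pos"],s["tool_rot"],s["width"],proj("wrist",(548,104,20),s),proj("wrist",(537,48,20),s))
```

```text
[515.40427842 -39.70014295 202.03686694] [3.14049719 0.00467368 1.37393447] 29.227847509979938 [286.21767231  19.72857414] [286.20937028  90.52277563]
```

View pics/w2.png

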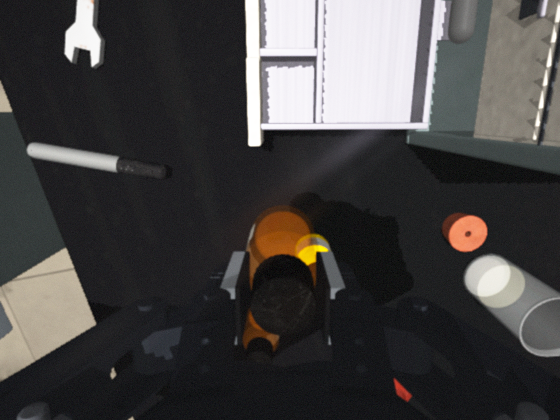

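The bottle hangs upright. The right cell lies between the divider at v≈52 and the side wall at v≈127, with the panel at u 247–261 and the rear divider at u 316–324.

Run:
```python
from h import *
s=np.load("w2.npy",allow_pickle=True).item()
x=np.array([.981,-.19]);y=np.array([.19,.981])
for n,u,v,z in[("panel out",247,90,57),("panel in",261,90,57),("reardiv in",316,90,48),("reardiv out",324,90,48),("div c",290,52,48),("side in",290,124,48),("side out",290,131,48),("edge top",247,5,57),("edge bot",248,145,57),("side wall back",430,127,48),("side wall front",262,127,48)]:
    p=onz("wrist",u,v,z,s);print(n,p.round(1),"x",(p[:2]@x).round(1),"y",(p[:2]@y).round(1))
```

```text
panel out [505.6  52.   57. ] x 486.1 y 147.1
panel in [516.5  49.8  57. ] x 497.2 y 147.0
reardiv in [560.3  41.8  48. ] x 541.7 y 147.4
reardiv out [566.7  40.5  48. ] x 548.3 y 147.4
div c [544.8  74.   48. ] x 520.4 y 176.1
side in [534.3  19.4  48. ] x 520.4 y 120.6
side out [533.2  13.8  48. ] x 520.4 y 114.8
edge top [518.9 110.6  57. ] x 488.1 y 207.1
edge bot [496.8   9.9  57. ] x 485.5 y 104.1
side wall back [649.6  -6.1  48. ] x 638.4 y 117.4
side wall front [510.7  21.6  48. ] x 496.9 y 118.2
```

Run:
```python
from h import *
s=read_state();print(shift(s,(538.4,45.6,150)),shift(s,(538.4,45.6,73)))
```

```text
[0.08965551 0.00511011 0.05193629] [0.09002477 0.00496458 0.12893527]
```

Call:
{"name": "move_arm", "arguments": {
  "series": [
    [[0.045,0.002,0],0],
    [[0.09,0.005,0],0],
    [[0.09,0.005,0.04],0],
    [[0.09,0.005,0.07],0],
    [[0.09,0.005,0.07],0]
  ]
}}

```text
clock: 4.68
eef_pos: [536.4, 44.0, 130.0]
tool_rot: [-3.139, 0.007, 1.369]
force: [0.0, -0.4, -1.3]
width: 29.0
```

Run:
```python
from h import *
s=read_state();print(s["eef_pos"],s["tool_rot"],shift(s,(538.4,45.6,73)))
```

```text
[536.44684179  43.99700465 129.98829611] [-3.13853982  0.00716407  1.36903125] [0.0023701  0.00176622 0.05696765]
```

Call:
{"name": "move_arm", "arguments": {
  "series": [
    [[0.002,0.002,0.02],0],
    [[0.002,0.002,0.04],0],
    [[0.002,0.002,0.05],0],
    [[0.002,0.002,0.056],0],
    [[0.002,0.002,0.056],0]
  ]
}}

```text
clock: 5.3
eef_pos: [538.8, 45.0, 74.3]
tool_rot: [-3.139, 0.007, 1.369]
force: [0.8, -0.1, -0.6]
width: 29.4
```

Run:
```python
from h import *
s=read_state();print(s["eef_pos"],s["force"],s["torque"])
a=get_image("side")[140:300,170:330];b=get_image("scene")[180:340,170:330]
cv2.imwrite("pics/p3.png",cv2.resize(np.hstack([a,b]),None,fx=2.5,fy=2.5,interpolation=cv2.INTER_CUBIC))
```

```text
[538.83057581  45.01783404  74.33900111] [ 0.79396093 -0.10541944 -0.6449104 ] [0.03216519 0.00297796 0.04203884]
```

View pics/p3.png

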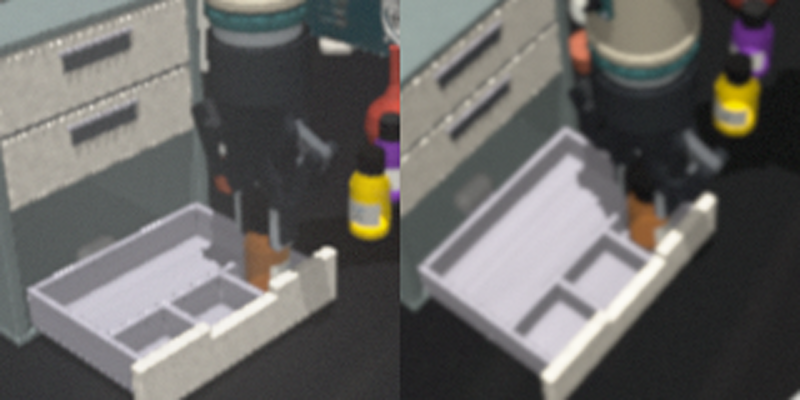

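The bottle is inside the right cell and hasn't touched the floor yet. I'll lower it a little and release.

Call:
{"name": "move_arm", "arguments": {
  "series": [
    [[0,0,0.002],0],
    [[0,0,0.003],0],
    [[0,0,0.003],0]
  ]
}}

```text
clock: 5.78
eef_pos: [539.0, 45.2, 71.6]
tool_rot: [-3.14, 0.007, 1.369]
force: [0.7, 0.1, -0.4]
width: 29.5
```

Call:
{"name": "move_arm", "arguments": {
  "series": [
    [[0,0,0],0],
    [[0,0,0],0],
    [[0,0,0],0],
    [[0,0,0],0]
  ],
  "claw": 0.6
}}

```text
clock: 6.28
eef_pos: [539.0, 45.2, 71.6]
tool_rot: [-3.14, 0.007, 1.369]
force: [-0.5, 0.2, -0.4]
width: 51.0
```

Call:
{"name": "move_arm", "arguments": {
  "series": [
    [[0,0,-0.02],0],
    [[0,0,-0.05],0],
    [[0,0,-0.09],0],
    [[0,0,-0.13],0],
    [[0,0,-0.13],0]
  ]
}}

```text
clock: 6.9
eef_pos: [541.6, 46.4, 204.7]
tool_rot: [3.137, 0.005, 1.369]
force: [-0.1, -0.5, -0.5]
width: 51.3
```

Run:
```python
from h import *
s=read_state();im=get_image("wrist");cv2.imwrite("pics/w4.png",im);np.save("w4.npy",s,allow_pickle=True)
print(s["eef_pos"],s["tool_rot"],proj("wrist",(538.4,45.6,103),s),shift(s,(467.5,-181,200)))
```

```text
[541.60178248  46.41687136 204.67996419] [3.13719754 0.00472052 1.36884822] [277.30570375 213.14817897] [-0.2376337  -0.02700623  0.00568314]
```

View pics/w4.png

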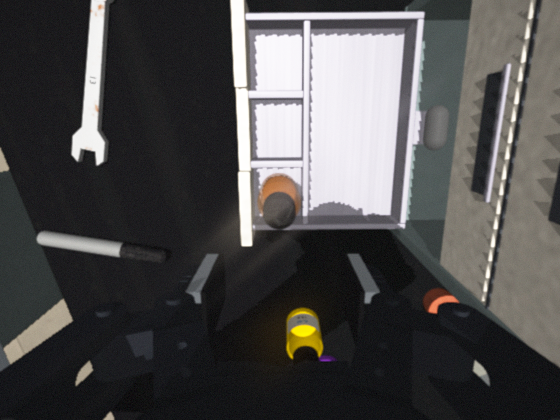

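Bottle 1 stands upright in the right cell. Next is bottle 2, at (467.5,-181).

Call:
{"name": "move_arm", "arguments": {
  "series": [
    [[-0.05,-0.006,0],0],
    [[-0.1,-0.012,0],0],
    [[-0.15,-0.018,0],0],
    [[-0.2,-0.023,0],0],
    [[-0.238,-0.027,0],0]
  ]
}}

```text
clock: 7.58
eef_pos: [464.0, -183.7, 202.8]
tool_rot: [-3.139, 0.006, 1.367]
force: [1.1, 0.3, -0.5]
width: 51.2
```

Call:
{"name": "move_arm", "arguments": {
  "series": [
    [[0,0,0],0],
    [[0,0,0],0]
  ]
}}

```text
clock: 7.82
eef_pos: [463.4, -182.9, 201.8]
tool_rot: [-3.137, 0.005, 1.367]
force: [-0.1, 0.7, 0.6]
width: 51.1
```

Run:
```python
from h import *
s=read_state();im=get_image("wrist");cv2.imwrite("pics/w5.png",im)
print(s["eef_pos"],s["tool_rot"],proj("wrist",(467.5,-181,83),s),shift(s,(467.5,-181,51)))
h=cv2.cvtColor(im,cv2.COLOR_BGR2HSV);m=cv2.inRange(h,(5,150,60),(18,255,255))
m[260:]=0
n,l,st,c=cv2.connectedComponentsWithStats(m)
print([(st[i],c[i].round()) for i in range(1,n) if st[i,4]>100])
```

```text
[ 463.43793746 -182.87448777  201.79937001] [-3.13737692  0.00527844  1.36718301] [287.13722447 202.15045818] [0.0034531  0.00423474 0.15076673]
[(array([488,  50,  30,  43, 360], dtype=int32), array([497.,  75.])), (array([264, 167,  39,  37, 624], dtype=int32), array([283., 180.])), (array([421, 228,  21,  23, 191], dtype=int32), array([431., 237.]))]
```

View pics/w5.png

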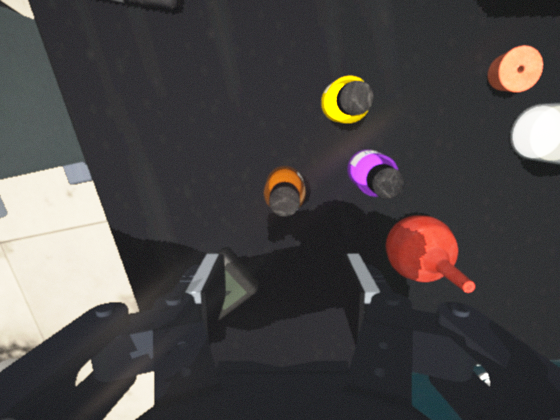

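The cap is at (285,202), so bottle 2 is where expected. Purple is clear of the fingers. Descending.

Call:
{"name": "move_arm", "arguments": {
  "series": [
    [[0.003,0.003,0.04],0],
    [[0.003,0.003,0.08],0],
    [[0.003,0.003,0.12],0],
    [[0.003,0.003,0.15],0],
    [[0.003,0.003,0.15],0]
  ]
}}

```text
clock: 8.5
eef_pos: [465.7, -178.2, 50.2]
tool_rot: [-3.133, 0.004, 1.372]
force: [-0.9, 0.0, -0.0]
width: 51.5
```

Call:
{"name": "move_arm", "arguments": {
  "series": [
    [[0,0,0],0],
    [[0,0,0],0],
    [[0,0,0],0],
    [[0,0,0],0]
  ],
  "claw": 0
}}

```text
clock: 9.0
eef_pos: [466.5, -178.5, 51.2]
tool_rot: [-3.135, 0.004, 1.372]
force: [0.0, -0.5, 7.0]
width: 28.9
```

Call:
{"name": "move_arm", "arguments": {
  "series": [
    [[0,0,-0.02],0],
    [[0,0,-0.05],0],
    [[0,0,-0.09],0],
    [[0,0,-0.13],0],
    [[0,0,-0.15],0]
  ]
}}

```text
clock: 9.62
eef_pos: [468.4, -178.4, 203.5]
tool_rot: [-3.139, 0.005, 1.371]
force: [-0.1, 0.2, -0.9]
width: 29.0
```

Run:
```python
from h import *
s=read_state();print(shift(s,(561,159.4,200)))
```

```text
[0.3494918  0.02379248 0.00185149]
```

Call:
{"name": "move_arm", "arguments": {
  "series": [
    [[0.05,0.004,0],0],
    [[0.1,0.008,0],0],
    [[0.15,0.012,0],0],
    [[0.2,0.016,0],0],
    [[0.25,0.018,0],0]
  ]
}}

```text
clock: 10.25
eef_pos: [535.9, 64.4, 202.5]
tool_rot: [-3.139, 0.005, 1.371]
force: [0.5, -0.7, -0.3]
width: 29.5
```

Call:
{"name": "move_arm", "arguments": {
  "series": [
    [[0.04,0.003,0],0],
    [[0.08,0.005,0],0],
    [[0.1,0.006,0],0],
    [[0.1,0.006,0],0],
    [[0.1,0.006,0],0]
  ]
}}

```text
clock: 10.88
eef_pos: [561.3, 158.7, 201.8]
tool_rot: [-3.139, 0.007, 1.369]
force: [0.8, -0.5, -1.5]
width: 29.2
```

Run:
```python
from h import *
s=read_state();print(s["eef_pos"],s["tool_rot"],shift(s,(561,159.4,72)))
im=get_image("wrist");cv2.imwrite("pics/w6.png",im)
x=np.array([.981,-.195]);y=np.array([.195,.981])
s4=np.load("w4.npy",allow_pickle=True).item()
for n,u,v,z in[("panel in",247,55,57),("rear in",303,55,48),("div",275,94,48),("wall in",275,20,48),("div2",275,163,48)]:
    p=onz("wrist",u,v,z,s4);print(n,p.round(1),p[:2]@x,p[:2]@y)
c=np.array([561,159.4]);print("cell0",c@x,c@y)
```

```text
[561.34565092 158.69498852 201.79083522] [-3.13878839  0.00676133  1.36860353] [ 1.49877388e-03 -1.16239880e-04  1.29784504e-01]
panel in [538.4 163.5  57. ] 496.2704629701341 265.35783078938306
rear in [582.1 156.   48. ] 540.6111571628505 266.58531657052384
div [553.8 131.4  48. ] 517.6897298035468 236.90374520606312
wall in [565.2 185.4  48. ] 518.3197698492758 292.0494127770421
div2 [542.1  75.5  48. ] 517.0368784476135 179.7614665658155
cell0 519.258 265.76640000000003
```

The cell 0 centre agrees within 1 mm. Lowering bottle 2.

Call:
{"name": "move_arm", "arguments": {
  "series": [
    [[0.001,-0.001,0.035],0],
    [[0.001,-0.001,0.07],0],
    [[0.001,-0.001,0.1],0],
    [[0.001,-0.001,0.12],0],
    [[0.001,-0.001,0.125],0]
  ]
}}

```text
clock: 11.55
eef_pos: [559.4, 157.0, 75.8]
tool_rot: [-3.137, 0.009, 1.366]
force: [0.1, -1.0, -0.6]
width: 29.2
```

Call:
{"name": "move_arm", "arguments": {
  "series": [
    [[0,0,0.002],0],
    [[0,0,0.004],0],
    [[0,0,0.004],0]
  ]
}}

```text
clock: 11.92
eef_pos: [559.7, 156.8, 72.4]
tool_rot: [-3.138, 0.008, 1.366]
force: [0.1, 0.2, -0.6]
width: 29.0
```

Call:
{"name": "move_arm", "arguments": {
  "series": [
    [[0,0,0],0],
    [[0,0,0],0],
    [[0,0,0],0],
    [[0,0,0],0]
  ],
  "claw": 0.6
}}

```text
clock: 12.42
eef_pos: [559.7, 156.9, 72.4]
tool_rot: [-3.138, 0.008, 1.366]
force: [0.0, 0.2, -0.2]
width: 51.5
```

Call:
{"name": "move_arm", "arguments": {
  "series": [
    [[0,0,-0.02],0],
    [[0,0,-0.05],0],
    [[0,0,-0.08],0],
    [[0,0,-0.1],0],
    [[0,0,-0.1],0]
  ]
}}

```text
clock: 13.05
eef_pos: [561.3, 158.0, 173.8]
tool_rot: [-3.141, 0.007, 1.366]
force: [-0.3, 1.1, -1.5]
width: 50.9
```

Run:
```python
from h import *
x=np.array([.981,-.195]);y=np.array([.195,.981])
f=np.array([538.6,45.5])+58*y-33*x   # front centre
s=read_state();print(f,s["eef_pos"])
for off,z in((95,172),(95,22)):
    p=f-off*x;print(p,shift(s,(*p,z)))
```

```text
[517.537 108.833] [561.2980254  157.99652429 173.8195606 ]
[424.342 127.358] [-0.05786391 -0.1278494   0.00229818]
[424.342 127.358] [-0.05687822 -0.12773403  0.1522949 ]
```

Call:
{"name": "move_arm", "arguments": {
  "series": [
    [[-0.02,-0.045,0],0],
    [[-0.04,-0.09,0],0],
    [[-0.057,-0.128,0],0],
    [[-0.057,-0.128,0],0],
    [[-0.057,-0.128,0],0]
  ],
  "claw": 1
}}

```text
clock: 13.68
eef_pos: [425.2, 128.5, 174.0]
tool_rot: [-3.141, 0.006, 1.366]
force: [1.0, 0.2, 0.4]
width: 85.6
```

Run:
```python
from h import *
s=read_state();print(s["eef_pos"],s["tool_rot"],s["qpos"].round(2),s["width"])
for q in((278,392),(338,345),(327,340),(342,290),(388,325)):print(q,onz("scene",*q,5).round())
a=get_image("side")[80:330,130:430];b=get_image("scene")[100:400,150:400]
cv2.imwrite("pics/p7.png",cv2.resize(a,None,fx=2.6,fy=2.6,interpolation=cv2.INTER_CUBIC))
```

```text
[425.15497616 128.49555243 173.9906428 ] [-3.14139013  0.00605297  1.36571719] [-0.19  0.44 -0.24  2.12  0.19  0.6  -0.76] 85.60520072377527
(278, 392) [420. 251.   5.]
(338, 345) [358. 121.   5.]
(327, 340) [381. 121.   5.]
(342, 290) [395.   5.   5.]
(388, 325) [287.  39.   5.]
```

View pics/p7.png

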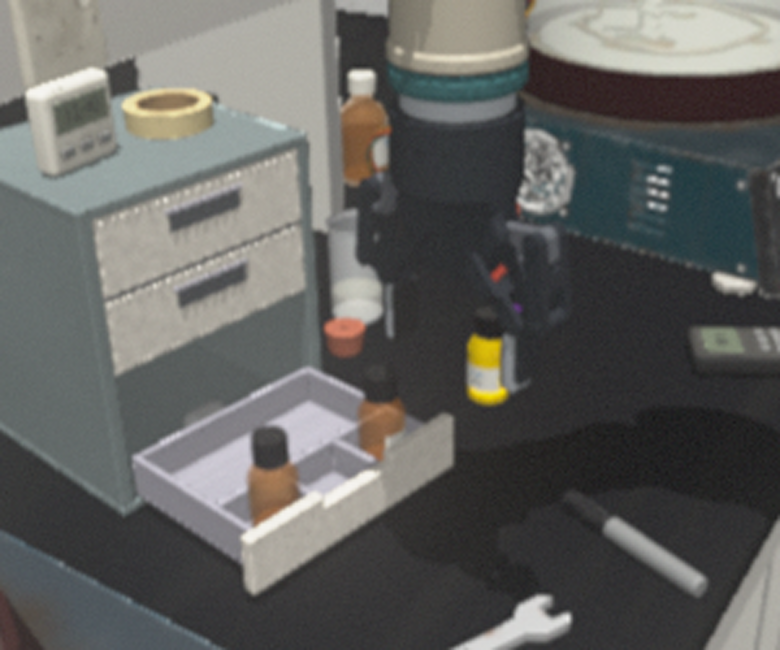

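Both bottles stand upright in the end cells. The gripper elbows lead the fingertips, though, so an upright hand can't push the drawer home. I'll try to get a forward tilt by driving up past the upright reach limit (q6's upper bound), where the wrist has to give way.

Call:
{"name": "move_arm", "arguments": {
  "series": [
    [[0,0,-0.06],0],
    [[0,0,-0.12],0],
    [[0,0,-0.18],0],
    [[0,0,-0.24],0],
    [[0,0,-0.3],0]
  ],
  "claw": 0
}}

```text
clock: 14.4
eef_pos: [426.6, 130.4, 476.2]
tool_rot: [3.141, 0.005, 1.365]
force: [2.0, 0.5, -0.7]
width: 0.1
```

Call:
{"name": "move_arm", "arguments": {
  "series": [
    [[0,0,-0.06],0],
    [[0,0,-0.12],0],
    [[0,0,-0.18],0],
    [[0,0,-0.24],0],
    [[0,0,-0.3],0]
  ]
}}

```text
clock: 15.02
eef_pos: [426.8, 129.7, 693.4]
tool_rot: [3.121, -0.006, 1.362]
force: [-0.4, 0.2, -0.4]
width: -0.3
```

Run:
```python
from h import *
s=read_state();print(s["eef_pos"],s["tool_rot"],s["qpos"].round(2))
```

```text
[426.7546527  129.74195154 693.44541292] [ 3.12124547 -0.00587703  1.36201605] [-0.55  0.16  0.26  1.   -0.04  1.97 -0.52]
```

It's at the q6 limit and starting to tilt, so I'll continue.

Call:
{"name": "move_arm", "arguments": {
  "series": [
    [[0,0,-0.06],0],
    [[0,0,-0.12],0],
    [[0,0,-0.18],0],
    [[0,0,-0.24],0],
    [[0,0,-0.3],0]
  ]
}}

```text
clock: 15.65
eef_pos: [407.9, 124.1, 725.4]
tool_rot: [3.065, -0.037, 1.363]
force: [0.1, -0.6, 0.5]
width: -0.3
```

Run:
```python
from h import *
s=read_state();print(s["eef_pos"],s["tool_rot"],s["qpos"].round(2),R.from_euler('xyz',s["tool_rot"]).as_matrix().round(3))
```

```text
[407.89748989 124.06647117 725.41382064] [ 3.06494149 -0.0367263   1.3630543 ] [-0.75  0.11  0.49  0.98 -0.05  1.98 -0.51] [[ 0.206  0.975  0.082]
 [ 0.978 -0.208  0.02 ]
 [ 0.037  0.077 -0.996]]
```

The tilt builds up from call to call and points the fingertips toward +x, which is the direction I want. Continuing with more outward pull.

Call:
{"name": "move_arm", "arguments": {
  "series": [
    [[0,0.06,-0.06],0],
    [[0,0.12,-0.12],0],
    [[0,0.18,-0.18],0],
    [[0,0.25,-0.25],0],
    [[0,0.3,-0.3],0]
  ]
}}

```text
clock: 16.27
eef_pos: [517.7, 80.9, 740.6]
tool_rot: [2.983, -0.063, 1.365]
force: [0.5, 0.8, -0.6]
width: 0.0
```

Run:
```python
from h import *
s=read_state();print(s["eef_pos"],s["tool_rot"],s["qpos"].round(2),R.from_euler('xyz',s["tool_rot"]).as_matrix().round(3))
```

```text
[517.69984386  80.88721397 740.58358981] [ 2.98336479 -0.06312028  1.36490933] [-0.19  0.26 -0.05  0.73  0.03  1.98 -0.43] [[ 0.204  0.965  0.167]
 [ 0.977 -0.212  0.029]
 [ 0.063  0.157 -0.986]]
```

Call:
{"name": "move_arm", "arguments": {
  "series": [
    [[0,-0.03,-0.06],0],
    [[0,-0.06,-0.12],0],
    [[0,-0.09,-0.18],0],
    [[0,-0.12,-0.25],0],
    [[0,-0.12,-0.3],0]
  ]
}}

```text
clock: 16.9
eef_pos: [401.1, 92.8, 783.8]
tool_rot: [2.926, -0.088, 1.37]
force: [0.2, 0.5, -0.3]
width: -0.0
```

Run:
```python
from h import *
s=read_state();print(s["eef_pos"],s["tool_rot"],s["qpos"].round(2),R.from_euler('xyz',s["tool_rot"]).as_matrix().round(3))
```

```text
[401.1442413   92.82834831 783.79380881] [ 2.92553918 -0.08767664  1.36969622] [-1.21  0.05  1.01  0.9  -0.04  1.98 -0.44] [[ 0.199  0.953  0.227]
 [ 0.976 -0.213  0.041]
 [ 0.088  0.214 -0.973]]
```

Call:
{"name": "move_arm", "arguments": {
  "series": [
    [[0,0.06,-0.06],0],
    [[0,0.12,-0.12],0],
    [[0,0.18,-0.18],0],
    [[0,0.25,-0.25],0],
    [[0,0.3,-0.3],0]
  ]
}}

```text
clock: 17.52
eef_pos: [488.1, 54.6, 800.6]
tool_rot: [2.865, -0.108, 1.374]
force: [0.6, -0.1, -0.2]
width: 0.0
```

Run:
```python
from h import *
s=read_state();M=R.from_euler('xyz',s["tool_rot"]).as_matrix();print(s["eef_pos"],s["tool_rot"],s["qpos"].round(2),M.round(3))
for p in((400,120,600),(400,131,300),(419,128,100)):print(shift(s,p))
```

```text
[488.07729561  54.63002912 800.63518784] [ 2.86474736 -0.10831448  1.3738404 ] [-0.33  0.18  0.25  0.69 -0.07  1.98 -0.34] [[ 0.195  0.938  0.288]
 [ 0.975 -0.217  0.048]
 [ 0.108  0.272 -0.956]]
[ 0.02490685 -0.15129201  0.16963401]
[ 0.00320012 -0.23519752  0.45705302]
[-0.01764897 -0.2710767   0.65364396]
```

The tilt is about 0.28 rad forward, which is enough by geometry. Descending in front of the drawer.

Call:
{"name": "move_arm", "arguments": {
  "series": [
    [[0.005,-0.03,0.05],0],
    [[0.01,-0.06,0.1],0],
    [[0.01,-0.09,0.15],0],
    [[0.01,-0.12,0.2],0],
    [[0.008,-0.14,0.25],0]
  ]
}}

```text
clock: 18.15
eef_pos: [429.0, 105.2, 522.3]
tool_rot: [2.865, -0.108, 1.375]
force: [1.0, 0.5, -0.6]
width: -0.4
```

Run:
```python
from h import *
s=read_state();M=R.from_euler('xyz',s["tool_rot"]).as_matrix();print(s["eef_pos"],s["tool_rot"],s["qpos"].round(2),M[:,2].round(3))
for p in((430,126,300),(455,121,100),(465,119,28)):print(shift(s,p))
```

```text
[429.00951576 105.18641173 522.25247863] [ 2.86520233 -0.10824132  1.37483768] [-0.5  -0.08  0.14  1.74  0.07  1.18 -0.59] [ 0.288  0.049 -0.956]
[-0.00352246 -0.06386598  0.21386697]
[-0.0251649  -0.09359499  0.41210367]
[-0.03295763 -0.1033163   0.48374702]
```

Call:
{"name": "move_arm", "arguments": {
  "series": [
    [[-0.001,-0.016,0.055],0],
    [[-0.002,-0.032,0.11],0],
    [[-0.003,-0.048,0.165],0],
    [[-0.004,-0.064,0.214],0],
    [[-0.01,-0.072,0.265],0]
  ]
}}

```text
clock: 18.77
eef_pos: [435.1, 124.2, 246.7]
tool_rot: [2.865, -0.109, 1.376]
force: [1.5, 0.6, -0.9]
width: 0.2
```

Run:
```python
from h import *
s=read_state();M=R.from_euler('xyz',s["tool_rot"]).as_matrix();print(s["eef_pos"],s["tool_rot"],s["qpos"].round(2),M[:,2].round(3))
for p in((455,121,100),(465,119,28)):print(shift(s,p))
```

```text
[435.09711813 124.24219267 246.65284665] [ 2.86536749 -0.10863059  1.37605827] [-0.5   0.21  0.13  2.28  0.09  0.37 -0.66] [ 0.288  0.05  -0.956]
[-0.01523314 -0.02039002  0.1458283 ]
[-0.02306611 -0.03009832  0.21746902]
```

Call:
{"name": "move_arm", "arguments": {
  "series": [
    [[-0.004,0.01,0.04],0],
    [[-0.008,0.01,0.08],0],
    [[-0.012,0.008,0.12],0],
    [[-0.015,0.004,0.153],0],
    [[-0.015,0.004,0.153],0]
  ]
}}

```text
clock: 19.4
eef_pos: [468.7, 95.8, 136.9]
tool_rot: [2.867, -0.039, 1.366]
force: [-0.3, -0.6, 1.2]
width: 0.1
```

Run:
```python
from h import *
s=read_state();M=R.from_euler('xyz',s["tool_rot"]).as_matrix();print(s["eef_pos"],s["tool_rot"],s["qpos"].round(2),M[:,2].round(3))
for p in((478,117,60),(480,116,28)):print(shift(s,p))
a=get_image("side")[80:330,130:430]
cv2.imwrite("pics/p8.png",cv2.resize(a,None,fx=2.6,fy=2.6,interpolation=cv2.INTER_CUBIC))
```

```text
[468.65375888  95.77122753 136.89863746] [ 2.86711605 -0.03863069  1.3658524 ] [-0.16  0.48 -0.25  2.32  1.17  0.25 -1.71] [ 0.273 -0.019 -0.962]
[ 0.01969975 -0.01641526  0.07611749]
[ 0.01789225 -0.02299545  0.1074613 ]
```

View pics/p8.png

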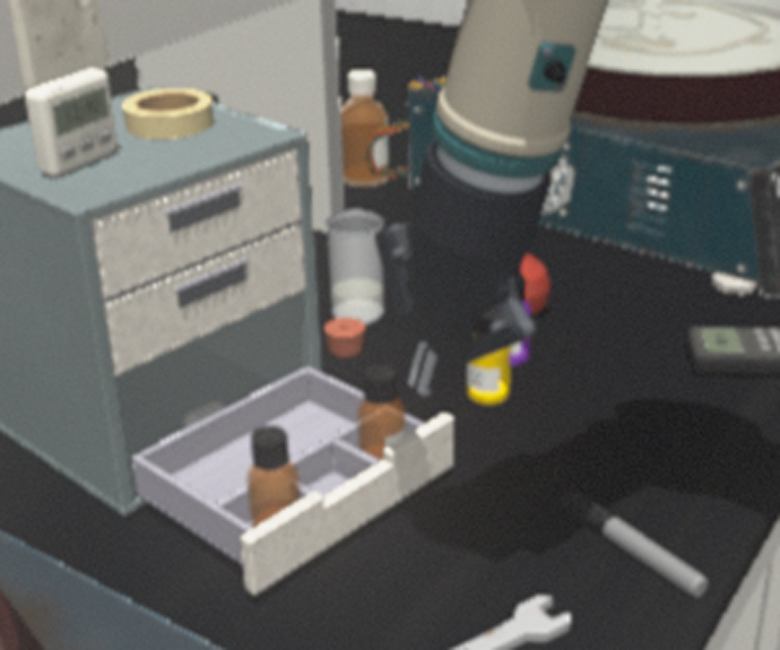

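The hand is in front of the drawer and leaning well, with fingertips toward the cabinet. Continuing down in small steps.

Call:
{"name": "move_arm", "arguments": {
  "series": [
    [[0.008,-0.004,0.03],0],
    [[0.014,-0.008,0.06],0],
    [[0.016,-0.011,0.09],0],
    [[0.016,-0.011,0.1],0],
    [[0.016,-0.011,0.1],0]
  ]
}}

```text
clock: 20.08
eef_pos: [488.1, 110.6, 36.3]
tool_rot: [2.87, -0.036, 1.365]
force: [-0.7, 0.4, 0.7]
width: 0.1
```

Run:
```python
from h import *
s=read_state();M=R.from_euler('xyz',s["tool_rot"]).as_matrix();print(s["eef_pos"],s["tool_rot"],s["qpos"].round(2),M[:,2].round(3),s["force"])
x=np.array([.981,-.195]);y=np.array([.195,.981]);f=np.array([517.5,108.8])
print("drawer frame",(s["eef_pos"][:2]-f)@x,(s["eef_pos"][:2]-f)@y)
for d in(-20,30,80,130):print(shift(s,(*(f+d*x),32)))
```

```text
[488.11375199 110.61341617  36.29575786] [ 2.87027646 -0.03627562  1.36487054] [-0.13  0.75 -0.33  2.31  1.97  0.36 -2.51] [ 0.269 -0.021 -0.963] [-0.66640916  0.44783931  0.74768799]
drawer frame -29.181525453710325 -3.9513570964396574
[0.00388098 0.00760939 0.00672474]
[0.00436608 0.05578264 0.02014365]
[0.00485119 0.1039559  0.03356255]
[0.00533629 0.15212916 0.04698145]
```

It's in position: 29 mm before the front, at z 36. Now pushing gently.

Call:
{"name": "move_arm", "arguments": {
  "series": [
    [[0.004,0.008,0.006],0],
    [[0.004,0.016,0.009],0],
    [[0.004,0.026,0.012],0],
    [[0.004,0.038,0.015],0],
    [[0.004,0.05,0.018],0]
  ]
}}

```text
clock: 20.7
eef_pos: [541.2, 104.5, 33.2]
tool_rot: [2.87, -0.037, 1.366]
force: [-2.0, 0.6, -1.2]
width: -0.3
```

```bash
cat > st.py <<'E'
from h import *
s=read_state();M=R.from_euler('xyz',s["tool_rot"]).as_matrix();print(s["eef_pos"],s["tool_rot"],s["qpos"].round(2),M[:,2].round(3),s["force"])
x=np.array([.981,-.195]);y=np.array([.195,.981]);f=np.array([517.5,108.8])
print("drawer frame",(s["eef_pos"][:2]-f)@x,(s["eef_pos"][:2]-f)@y)
for d in(30,60,90,120,140):print(d,shift(s,(*(f+d*x),32)).round(4))
E
python3 st.py
```

```text
[541.2295054  104.47084391  33.20195381] [ 2.8702726  -0.03739934  1.36615298] [-0.15  0.76 -0.23  2.18  1.76  0.26 -2.23] [ 0.27  -0.019 -0.963] [-2.00181875  0.62722036 -1.20189   ]
drawer frame 24.122830231960446 0.3803514262736818
30 [-0.0004  0.0054  0.0027]
60 [-0.0001  0.0343  0.0108]
90 [0.0001 0.0632 0.0188]
120 [0.0004 0.0921 0.0269]
140 [0.0006 0.1113 0.0322]
```

Call:
{"name": "move_arm", "arguments": {
  "series": [
    [[0,0.008,0.003],0],
    [[0,0.018,0.006],0],
    [[0,0.028,0.009],0],
    [[0,0.038,0.012],0],
    [[0,0.046,0.014],0]
  ]
}}

```text
clock: 21.32
eef_pos: [589.2, 95.0, 33.0]
tool_rot: [2.869, -0.038, 1.367]
force: [-1.5, 0.6, -0.5]
width: 0.3
```

```bash
python3 st.py
python3 - <<'E'
from h import *
a=get_image("side")[80:330,130:430]
cv2.imwrite("pics/p9.png",cv2.resize(a,None,fx=2.6,fy=2.6,interpolation=cv2.INTER_CUBIC))
E
```

```text
[589.18026255  95.03791115  32.96931724] [ 2.86903397 -0.0383342   1.36671085] [-0.1   0.79 -0.24  2.06  1.42  0.26 -1.84] [ 0.271 -0.018 -0.962] [-1.53758256  0.57394816 -0.54615486]
drawer frame 73.0019448877262 0.4770420370204199
30 [-0.0009 -0.0416 -0.0107]
60 [-0.0006 -0.0127 -0.0026]
90 [-0.0004  0.0161  0.0055]
120 [-0.0001  0.045   0.0136]
140 [0.     0.0643 0.019 ]
```

View pics/p9.png

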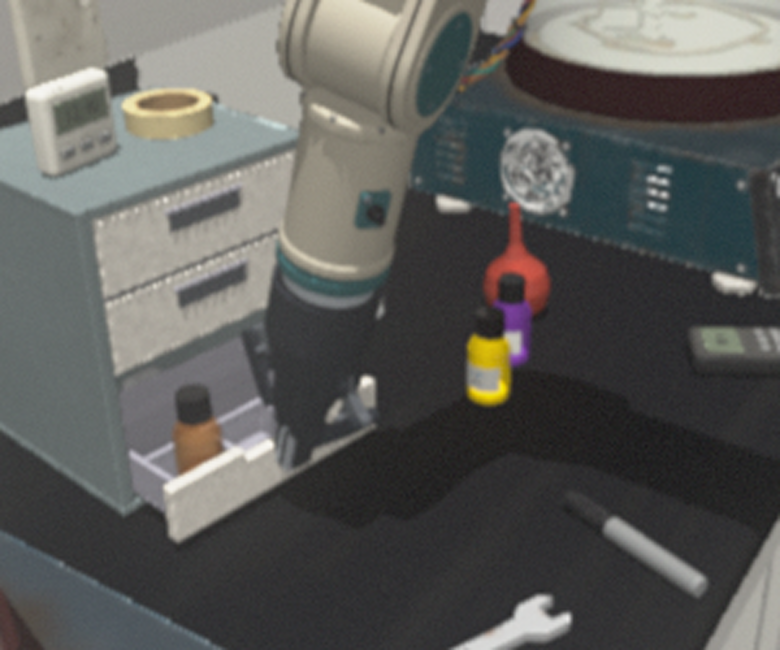

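The drawer is about two thirds shut, with the near bottle upright and the hand passing clear. Continuing with the force watched.

Call:
{"name": "move_arm", "arguments": {
  "series": [
    [[0,0.008,0.003],0],
    [[0,0.016,0.005],0],
    [[0,0.022,0.007],0],
    [[0,0.028,0.009],0]
  ]
}}

```text
clock: 21.88
eef_pos: [619.7, 88.6, 32.6]
tool_rot: [2.867, -0.038, 1.366]
force: [-0.8, 0.8, 1.1]
width: -0.5
```

Call:
{"name": "move_arm", "arguments": {
  "series": [
    [[0,0.005,0.0015],0],
    [[0,0.01,0.003],0]
  ]
}}

```text
clock: 22.12
eef_pos: [628.2, 87.0, 32.0]
tool_rot: [2.87, -0.038, 1.366]
force: [-18.6, 2.2, 4.6]
width: 0.2
```

```bash
python3 st.py
```

```text
[628.19893336  86.97385318  32.00367737] [ 2.86965305 -0.03810749  1.36647477] [-0.01  0.82 -0.33  1.96  1.24  0.33 -1.6 ] [ 0.27  -0.019 -0.963] [-18.59659529   2.22029642   4.64057317]
drawer frame 112.85175225912366 0.17484197845181187
30 [-0.0008 -0.0798 -0.0223]
60 [-0.0006 -0.0509 -0.0142]
90 [-0.0004 -0.022  -0.0061]
120 [-0.0001  0.0069  0.0019]
140 [0.     0.0262 0.0073]
```

Contact force is now 19 N. I'll check the remaining gap numerically, using brightness profiles along the drawer axis now and in the first picture.

```bash
cat > prof.py <<'E'
from h import *
x=np.array([.981,-.195]);y=np.array([.195,.981]);f=np.array([517.5,108.8])
def edge(im,cam,yd,z):
    g=cv2.GaussianBlur(cv2.cvtColor(im,cv2.COLOR_BGR2GRAY),(3,3),0).astype(np.float32)
    ds=np.arange(-40,165,1.);p=np.array([proj(cam,(*(f+d*x+yd*y),z)) for d in ds],np.float32)
    v=cv2.remap(g,p[:,:1],p[:,1:],cv2.INTER_LINEAR)[:,0]
    dv=np.convolve(v,[1,1,1,0,-1,-1,-1],'same')[4:-4];return ds[4:-4][dv.argmax()],dv.max()/3
if __name__=="__main__":
    for c in("scene","side"):
        a=cv2.imread(f"pics/{c}0.png");b=get_image(c)
        for yd in(60,75,90): print(c,yd,edge(a,c,yd,12),edge(b,c,yd,12))
    for u,v in((178.2,276.5),(251,220.4)):
        p=onz("side",u,v,0);print("cab corner",p.round(),(p[:2]-f)@x,(p[:2]-f)@y)
E
python3 prof.py
```

```text
scene 60 (np.float64(-1.0), np.float64(58.017578125)) (np.float64(123.0), np.float64(54.049153645833336))
scene 75 (np.float64(-1.0), np.float64(60.734049479166664)) (np.float64(123.0), np.float64(55.176432291666664))
scene 90 (np.float64(-1.0), np.float64(58.477864583333336)) (np.float64(123.0), np.float64(55.826822916666664))
side 60 (np.float64(-1.0), np.float64(56.911458333333336)) (np.float64(123.0), np.float64(49.421549479166664))
side 75 (np.float64(-2.0), np.float64(62.4296875)) (np.float64(122.0), np.float64(53.8779296875))
side 90 (np.float64(-2.0), np.float64(62.025390625)) (np.float64(122.0), np.float64(53.036458333333336))
cab corner [688. 173.   0.] 154.54338141003896 96.58283276175686
cab corner [692. -79.   0.] 208.36098691395753 -150.4743756888023
```

The drawer has moved 124 mm with about 20 mm left, which is exactly the catch zone. So the force is the catch rather than the cabinet. Continuing in small steps.

Call:
{"name": "move_arm", "arguments": {
  "series": [
    [[0,0.004,0.001],0],
    [[0,0.007,0.002],0]
  ]
}}

```text
clock: 22.48
eef_pos: [627.3, 87.4, 29.4]
tool_rot: [2.882, -0.037, 1.369]
force: [-33.1, 3.1, 15.9]
width: -0.1
```

```bash
python3 st.py|grep -v '^[0-9]'; python3 prof.py|head -5
```

```text
[627.25950928  87.38519197  29.37263718] [ 2.88161039 -0.03656688  1.36877676] [ 0.    0.83 -0.35  1.95  1.22  0.35 -1.57] [ 0.259 -0.017 -0.966] [-33.11574852   3.11095011  15.8530273 ]
drawer frame 111.8499661691049 0.39517763368488895
scene 60 (np.float64(-1.0), np.float64(58.017578125)) (np.float64(122.0), np.float64(61.392578125))
scene 75 (np.float64(-1.0), np.float64(60.734049479166664)) (np.float64(122.0), np.float64(62.530598958333336))
scene 90 (np.float64(-1.0), np.float64(58.477864583333336)) (np.float64(122.0), np.float64(62.202473958333336))
side 60 (np.float64(-1.0), np.float64(56.911458333333336)) (np.float64(121.0), np.float64(48.725260416666664))
side 75 (np.float64(-2.0), np.float64(62.4296875)) (np.float64(121.0), np.float64(55.1064453125))
```

The elbow linkage touches the dummy drawer face: force rose to 33 N and the tips were forced back. I'll back off and turn the hand a quarter turn, so its slim side leads and the camera faces away from the cabinet. The tilt is kept.

Call:
{"name": "move_arm", "arguments": {
  "series": [
    [[0,-0.01,-0.003],0],
    [[0,-0.025,-0.007],0],
    [[0,-0.04,-0.014],0],
    [[0,-0.045,-0.018],0]
  ]
}}

```text
clock: 23.08
eef_pos: [579.7, 96.9, 35.2]
tool_rot: [2.882, -0.036, 1.37]
force: [-0.0, 0.3, 0.3]
width: -0.1
```

Call:
{"name": "move_arm", "arguments": {
  "series": [
    [[0,0,0],-0.17],
    [[0,0,0],-0.34],
    [[0,0,0],-0.51],
    [[0,0,0],-0.68],
    [[0,0,0],-0.85]
  ]
}}

```text
clock: 23.7
eef_pos: [580.9, 96.5, 35.5]
tool_rot: [2.941, 0.172, 2.203]
force: [0.4, 0.3, 0.2]
width: -0.2
```

Call:
{"name": "move_arm", "arguments": {
  "series": [
    [[0,0,0],-0.17],
    [[0,0,0],-0.34],
    [[0,0,0],-0.51],
    [[0,0,0],-0.68],
    [[0,0,0],-0.72]
  ]
}}

```text
clock: 24.32
eef_pos: [582.0, 95.9, 35.7]
tool_rot: [3.106, 0.262, 2.937]
force: [0.1, -0.7, -0.6]
width: -0.1
```

```bash
python3 - <<'E'
exec(open('st.py').read());print(M.round(3))
for d in(80,):
  for z in(40,28,22):print(d,z,shift(s,(*(f+d*x),z)).round(4))
E
python3 prof.py|head -4
```

```text
[581.95491942  95.92093616  35.66992422] [3.10615812 0.26236689 2.93660767] [ 0.02  0.8  -0.43  2.07  1.45  0.39 -0.26] [ 0.261 -0.018 -0.965] [ 0.1183227  -0.70146514 -0.59666748]
drawer frame 65.74169340201958 -0.06565234262205212
30 [ 0.0355 -0.     -0.0057]
60 [ 0.0065 -0.0001  0.0021]
90 [-0.0225 -0.0001  0.0098]
120 [-0.0515 -0.0001  0.0176]
140 [-0.0708 -0.0001  0.0228]
[[-0.946  0.194  0.261]
 [ 0.197  0.98  -0.018]
 [-0.259  0.034 -0.965]]
80 40 [-0.0149  0.0002 -0.0005]
80 28 [-0.0118 -0.0002  0.0111]
80 22 [-0.0103 -0.0004  0.0169]
scene 60 (np.float64(-1.0), np.float64(58.017578125)) (np.float64(117.0), np.float64(61.35546875))
scene 75 (np.float64(-1.0), np.float64(60.734049479166664)) (np.float64(117.0), np.float64(57.419270833333336))
scene 90 (np.float64(-1.0), np.float64(58.477864583333336)) (np.float64(117.0), np.float64(55.333333333333336))
side 60 (np.float64(-1.0), np.float64(56.911458333333336)) (np.float64(117.0), np.float64(50.6318359375))
```

Call:
{"name": "move_arm", "arguments": {
  "series": [
    [[-0.004,0,0.01],0],
    [[-0.01,0,0.017],0],
    [[-0.02,0,0.0195],0],
    [[-0.03,0,0.022],0],
    [[-0.034,0,0.023],0]
  ]
}}

```text
clock: 25.05
eef_pos: [620.9, 88.3, 21.8]
tool_rot: [3.106, 0.262, 2.933]
force: [-0.0, 0.3, 0.2]
width: 0.1
```

Call:
{"name": "move_arm", "arguments": {
  "series": [
    [[-0.005,0,0.0013],0],
    [[-0.01,0,0.0026],0]
  ]
}}

```text
clock: 25.3
eef_pos: [629.3, 86.8, 21.4]
tool_rot: [3.106, 0.26, 2.934]
force: [-6.6, 0.1, 4.8]
width: 0.1
```

```bash
python3 st.py; python3 prof.py|head -4
```

```text
[629.34547528  86.77981262  21.39843065] [3.10580978 0.25964211 2.9337341 ] [ 0.07  0.87 -0.45  1.95  1.32  0.42 -0.07] [ 0.258 -0.018 -0.966] [-6.59238019  0.07034482  4.76652138]
drawer frame 114.01434779197294 0.20806386068229538
30 [ 0.0784 -0.     -0.0318]
60 [ 0.0494  0.     -0.0241]
90 [ 0.0204  0.0001 -0.0164]
120 [-0.0086  0.0002 -0.0087]
140 [-0.0279  0.0002 -0.0036]
scene 60 (np.float64(-1.0), np.float64(58.017578125)) (np.float64(124.0), np.float64(56.581705729166664))
scene 75 (np.float64(-1.0), np.float64(60.734049479166664)) (np.float64(124.0), np.float64(58.841145833333336))
scene 90 (np.float64(-1.0), np.float64(58.477864583333336)) (np.float64(124.0), np.float64(57.9931640625))
side 60 (np.float64(-1.0), np.float64(56.911458333333336)) (np.float64(124.0), np.float64(50.658854166666664))
```

It reads 6.6 N, the catch's own force, with the drawer at 125 mm. Pressing on.

Call:
{"name": "move_arm", "arguments": {
  "series": [
    [[-0.005,0,0.001],0],
    [[-0.01,0,0.002],0]
  ]
}}

```text
clock: 25.65
eef_pos: [640.0, 84.5, 22.0]
tool_rot: [3.106, 0.26, 2.934]
force: [-0.1, -0.5, 0.2]
width: 0.2
```

```bash
python3 st.py|grep -v '^[0-9]'; python3 prof.py|head -4
```

```text
[639.98133147  84.5491459   22.00850774] [3.10576625 0.26033013 2.93372538] [ 0.08  0.87 -0.47  1.92  1.29  0.44 -0.02] [ 0.259 -0.018 -0.966] [-0.13217198 -0.51559721  0.15252357]
drawer frame 124.88310272113823 0.09377176599241381
scene 60 (np.float64(-1.0), np.float64(58.017578125)) (np.float64(136.0), np.float64(53.4921875))
scene 75 (np.float64(-1.0), np.float64(60.734049479166664)) (np.float64(135.0), np.float64(57.045572916666664))
scene 90 (np.float64(-1.0), np.float64(58.477864583333336)) (np.float64(135.0), np.float64(57.018880208333336))
side 60 (np.float64(-1.0), np.float64(56.911458333333336)) (np.float64(137.0), np.float64(47.948893229166664))
```

Force has dropped to zero, so the catch has drawn it in. I'll press a few mm more to confirm the stop.

Call:
{"name": "move_arm", "arguments": {
  "series": [
    [[-0.002,0,0.0005],0],
    [[-0.004,0,0.001],0],
    [[-0.004,0,0.001],0]
  ]
}}

```text
clock: 26.12
eef_pos: [642.5, 83.9, 22.1]
tool_rot: [3.106, 0.258, 2.933]
force: [-10.6, 0.1, 7.9]
width: -0.1
```

```bash
python3 st.py|grep -v '^[0-9]'; python3 prof.py|head -4
```

```text
[642.54368569  83.9142989   22.07897901] [3.1059893  0.25841577 2.93303989] [ 0.09  0.88 -0.48  1.91  1.27  0.45  0.  ] [ 0.257 -0.018 -0.966] [-10.59950553   0.13315226   7.87127165]
drawer frame 127.52056737337132 -0.029354068836896494
scene 60 (np.float64(-1.0), np.float64(58.017578125)) (np.float64(138.0), np.float64(54.558268229166664))
scene 75 (np.float64(-1.0), np.float64(60.734049479166664)) (np.float64(138.0), np.float64(55.684895833333336))
scene 90 (np.float64(-1.0), np.float64(58.477864583333336)) (np.float64(138.0), np.float64(55.102213541666664))
side 60 (np.float64(-1.0), np.float64(56.911458333333336)) (np.float64(137.0), np.float64(48.043294270833336))
```

A firm stop at front = 138 mm, which is 21 mm past the earlier ajar rest, as the catch geometry says. One slightly firmer press, then withdraw and check that it stays.

Call:
{"name": "move_arm", "arguments": {
  "series": [
    [[-0.003,0,0],0],
    [[-0.003,0,0],0]
  ]
}}

```text
clock: 26.48
eef_pos: [642.5, 83.9, 22.2]
tool_rot: [3.107, 0.254, 2.934]
force: [-8.3, -0.1, 4.2]
width: 0.2
```

```bash
python3 st.py|grep -v '^[0-9]'; python3 prof.py|head -3
```

```text
[642.51385128  83.88717241  22.20315194] [3.10689501 0.25439949 2.93409737] [ 0.09  0.88 -0.48  1.91  1.26  0.45  0.02] [ 0.253 -0.018 -0.967] [-8.25947209 -0.06742221  4.2459622 ]
drawer frame 127.49658948269641 -0.06178286227183955
scene 60 (np.float64(-1.0), np.float64(58.017578125)) (np.float64(138.0), np.float64(54.8857421875))
scene 75 (np.float64(-1.0), np.float64(60.734049479166664)) (np.float64(138.0), np.float64(55.997721354166664))
scene 90 (np.float64(-1.0), np.float64(58.477864583333336)) (np.float64(138.0), np.float64(54.460611979166664))
```

Call:
{"name": "move_arm", "arguments": {
  "series": [
    [[0.01,0,-0.003],0],
    [[0.03,0,-0.008],0],
    [[0.06,0,-0.016],0],
    [[0.08,0,-0.03],0],
    [[0.08,0,-0.05],0]
  ]
}}

```text
clock: 27.2
eef_pos: [552.3, 101.2, 50.1]
tool_rot: [3.108, 0.252, 2.937]
force: [0.9, -1.0, 0.6]
width: -0.1
```

Call:
{"name": "move_arm", "arguments": {
  "series": [
    [[0,0,-0.04],0],
    [[0,0,-0.08],0],
    [[0,0,-0.12],0],
    [[0,0,-0.16],0],
    [[0,0,-0.2],0]
  ]
}}

```text
clock: 27.82
eef_pos: [502.0, 104.7, 245.2]
tool_rot: [3.108, 0.253, 2.937]
force: [1.6, -0.1, 0.5]
width: 0.2
```

Call:
{"name": "move_arm", "arguments": {
  "series": [
    [[0,0,0],0],
    [[0,0,0],0],
    [[0,0,0],0],
    [[0,0,0],0],
    [[0,0,0],0]
  ]
}}

```text
clock: 28.45
eef_pos: [501.8, 104.8, 244.6]
tool_rot: [3.108, 0.252, 2.938]
force: [-0.3, -0.2, -0.8]
width: 0.4
```

```bash
python3 st.py|head -3; python3 prof.py
python3 - <<'E'
from h import *
# bystanders: red/yellow/purple centroid compare with first picture; amber inside closed drawer region
for c in("scene","side"):
    b=get_image(c);cv2.imwrite(f"pics/{c}_end.png",b);a=cv2.imread(f"pics/{c}0.png")
    for n,lo,hi in(("red",(0,150,120),(7,255,255)),("yellow",(22,180,120),(34,255,255)),("purple",(130,120,60),(150,255,255)),("amber",(8,150,60),(20,255,200))):
        r=[]
        for im in(a,b):
            m=cv2.inRange(cv2.cvtColor(im,cv2.COLOR_BGR2HSV),lo,hi);k,l,st,ce=cv2.connectedComponentsWithStats(m)
            r.append([(*ce[i].round(1).tolist(),int(st[i,4])) for i in range(1,k) if st[i,4]>40 and ce[i][0]<420 and ce[i][1]>120])
        print(c,n,r)
E
```

```text
[501.77296929 104.787387   244.60238941] [3.10838253 0.25187138 2.93750659] [ 0.27  0.4  -0.8   2.08  0.71  0.67  0.37] [ 0.251 -0.018 -0.968] [-0.26305137 -0.19955286 -0.78416232]
drawer frame -14.645757592805472 -7.003144340805404
30 [9.800e-03 1.000e-04 2.171e-01]
scene 60 (np.float64(-1.0), np.float64(58.017578125)) (np.float64(138.0), np.float64(54.246744791666664))
scene 75 (np.float64(-1.0), np.float64(60.734049479166664)) (np.float64(138.0), np.float64(55.398763020833336))
scene 90 (np.float64(-1.0), np.float64(58.477864583333336)) (np.float64(138.0), np.float64(55.0478515625))
side 60 (np.float64(-1.0), np.float64(56.911458333333336)) (np.float64(137.0), np.float64(46.496744791666664))
side 75 (np.float64(-2.0), np.float64(62.4296875)) (np.float64(136.0), np.float64(52.947591145833336))
side 90 (np.float64(-2.0), np.float64(62.025390625)) (np.float64(137.0), np.float64(51.0771484375))
cab corner [688. 173.   0.] 154.54338141003896 96.58283276175686
cab corner [692. -79.   0.] 208.36098691395753 -150.4743756888023
scene red [[(310.6, 167.9, 422)], []]
scene yellow [[(304.7, 219.9, 194)], [(304.7, 220.0, 194)]]
scene purple [[(311.2, 195.8, 183)], []]
scene amber [[(364.4, 185.1, 225), (343.3, 212.4, 264)], [(217.2, 234.3, 136), (181.9, 269.7, 159)]]
side red [[(329.8, 183.8, 247)], [(329.9, 183.7, 249)]]
side yellow [[(318.2, 219.9, 230)], [(318.0, 220.2, 238)]]
side purple [[(328.7, 204.5, 141)], [(328.9, 204.8, 148)]]
side amber [[(380.9, 199.9, 230), (358.5, 217.6, 219)], []]
```

Run:
```python
from prof import *
for c,u,v in(("side",175+30/3,160+178/3),("side",175+215/3,160+105/3),("scene",175+2,150+338/3),("scene",175+183/3,150+200/3),("side",130+117/2.6,80+373/2.6),("side",130+305/2.6,80+292/2.6)):
    for z in(119,125):
        p=onz(c,u,v,z);print(c,z,((p[:2]-f)@x).round(),((p[:2]-f)@y).round())
for k in(-1,1):
    for z in(35,83,103):
        p=f+(33+139)*x+58*k*y;print("bottle",k,z,proj("scene",(*p,z)).round(1))
b=cv2.imread("pics/scene_end.png")
m=cv2.inRange(cv2.cvtColor(b,cv2.COLOR_BGR2HSV),(8,150,60),(20,255,200))
k,l,st,ce=cv2.connectedComponentsWithStats(m)
print([st[i].tolist() for i in range(1,k) if st[i,4]>100 and ce[i][0]<230 and ce[i][1]>200])
```

```text
side 119 150.0 66.0
side 125 141.0 72.0
side 119 137.0 -80.0
side 125 128.0 -72.0
scene 119 146.0 77.0
scene 125 143.0 79.0
scene 119 132.0 -75.0
scene 125 129.0 -71.0
side 119 151.0 88.0
side 125 142.0 93.0
side 119 145.0 -89.0
side 125 136.0 -81.0
bottle -1 35 [219.5 238. ]
bottle -1 83 [217.4 223.9]
bottle -1 103 [216.4 217.7]
bottle 1 35 [181.4 273.9]
bottle 1 83 [177.6 260.3]
bottle 1 103 [175.9 254.3]
[[212, 227, 12, 18, 136], [175, 261, 15, 18, 159]]
```

The dummy face is at about 146–150, so the front at 138 is about 10 mm proud: fully home. Both bottles show where expected, upright in the end cells. Handing in.

```bash
python3 -c "
from cell import *
print(finish_job())"
```

```text
the job is handed in; nothing more can be done
None
```

I stood the two amber bottles upright in the right and left cells, pushed the drawer home with the hand tilted, and handed the job in at about 28.5 s.

**Drawer:** After I withdrew the arm and waited, the front stayed at its stop. That is 139 mm of travel, and 21 mm past where it had rested ajar before the catch took it. Edge measurements of the dummy drawer face scattered over about 130–150 mm. The best of them put the front about 10 mm proud of it, as a shut drawer should be.

**Bottles:** In the last scene picture both bottles' amber patches were where upright bottles in those cells should appear. I had used up the picture views, so this was checked by colour masks only.

**Bystanders:** The red bulb and the yellow and purple look-alikes had not moved in the side view. In the scene view my colour mask no longer found red or purple, probably because the arm hid them. I did not measure the beaker and stopper separately.

**What went wrong:** On the first push the gripper's linkage touched the dummy drawer face, and the force reached about 33 N at the readings. I backed off, turned the hand a quarter turn and shut the drawer with its slim side leading. After that, no reading was above 11 N.

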